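# Change the drum on the spindle sander and start it

## Task

Change the drum on the spindle sander: take the worn drum off the spindle and put it in the white tub, then take the widest drum from its leaning peg and mount it on the spindle, pushed fully home on the shoulder. Only once it is mounted, press the sander's start button fully down and let it spring back. Set both drums down rather than dropping them, leave the slim drum on its peg, and do not disturb the spray can, the wooden blank or the turned pestle.

Things in the scene. Friction and masses are not known exactly. Their poses are not given: they have to be found in the camera images.
- sander: Low spindle sander, fixed to the bench: red housing 230 (x) x 270 (y) mm with a steel plate on top, 60 mm above the bench. Origin: centre of its underside; z up. The spindle stands at (0,-55) mm in its frame, the dust hood behind it, the console at (-55,+78) mm.
- dust_hood (a point): Middle of the top edge, near face, of the black dust hood behind the spindle (the sander's +x side): an upright wall 12 mm thick and 110 mm wide along the sander's y, near face 50 mm from the spindle axis, top 132 mm above the bench.
- lamp_head (a point): Middle of the small work lamp's head (about 45 mm across), on a thin post 10 mm thick rising from the back corner of the sander, beside the hood, to about 250 mm above the bench. A fixed obstacle beside the spindle.
- console_face (a point): Centre of the sloped face of the grey console, a block 84 mm square sloped 0.60 rad (34 deg) towards the sander's -x side; 85 mm above the bench, highest corner about 135 mm. The start button is on it; along its upper (far) edge a brow stands 33 mm out from the face, its near side 36 mm from the button's axis.
- spindle_seat (a point): Centre of the top of the spindle's shoulder (40 mm across), 66 mm above the bench: where a mounted drum's underside rests. z is the spindle axis, upright; x and y as the sander.
- spindle_tip (a point): Tip of the spindle, 71 mm above the shoulder. The spindle is 11 mm in diameter, its last 10 mm tapering to 5 mm.
- start (a joint): Travel of the start button in m: 0 released, 0.006 fully down. Springy, about 5 N to hold it down.
- start_top (a point): Centre of the start button's cap (28 mm across), on the sloped console. z of this point is the outward normal of the cap, leaning 0.60 rad from vertical towards the sander's -x side; press along -z.
- drum_worn: The worn sanding drum, a reddish-brown hollow cylinder 42 mm in diameter, 60 mm long, bore 15 mm right through, 0.11 kg; it begins on the sander's spindle. Origin: centre of its underside; z along its axis.
- drum_worn_mid (a point): Middle of the worn drum, on its axis 30 mm above its underside.
- drum_wide: The widest drum, to be mounted: reddish-brown hollow cylinder 56 mm in diameter, 60 mm long, bore 15 mm right through, 0.14 kg; it begins on the leaning peg of one of the two stands. Origin: centre of its underside; z along its axis, pointing away from the stand, so z gives the lean.
- drum_slim: The slim drum, 30 mm in diameter, 60 mm long, bore 15 mm, on the leaning peg of the other stand; to be left there. Origin: centre of its underside; z along its axis.
- stand_a: Wooden stand of the widest drum, fixed: base 110 (x) x 80 (y) x 14 mm, on it a block 66 mm square sloped 0.52 rad (30 deg) towards its -x side; the face centre is 50 mm above the origin, and from it, square to the face, stands a peg 10 mm in diameter and 48 mm long. Origin: centre of its underside.
- stand_b: The same stand for the slim drum, fixed. Origin: centre of its underside.
- tub: Open white plastic tub, fixed, 140 x 140 mm outside, 45 mm high, walls and floor 4 to 5 mm. Origin: centre of its underside; x and y along its sides.
- spray_can: Bystander: upright spray can 54 mm in diameter, 150 mm high. Origin: centre of its underside.
- blank: Bystander: upright wooden blank 50 x 50 x 100 mm. Origin: centre of its underside.
- pestle: Bystander: turned wooden pestle, 52 mm foot, 85 mm high. Origin: centre of its underside.
Things that resemble listed ones, but are neither listed nor needed, are in the scene too. What is shaped like the drum_wide but turquoise is not meant.

How it is judged:
By the outcome, as a careful person would: the job done as asked, in the order asked, and still so for the second after the job is handed in, with the robot touching nothing.
It also fails if it takes over 72 s, if anything falls off the work surface, if the arm or the gripper's body presses on something with over 40 N, if the wrist force passes 120 N, or if a joint passes its speed limit or range.

## Robot

A 7-joint arm with a two-finger parallel gripper is mounted at the origin on the work surface. World frame = base frame: x ahead of the robot, y to its left, z up, the work surface at z = 0. Lengths are in m, angles in rad, forces in N, time in s.
With the tool pointing down it reaches from about 0.35 to 0.9 m from the base axis. Payload 8.1 kg.
Tool frame: the origin (TCP) lies at the very end of the fingers, on their centre line; the grasp point (between the pads) lies 19 mm behind it; z points along the fingers, y is the line along which they close (so a half turn about z gives the same grasp; the last joint's range is limited). The gripper opens to 92 mm and grips with 3 to 60 N. Pads are 19 mm wide; open, the fingers measure 130 mm over their backs; the gripper's body (75 mm by 190 mm) begins 47 mm behind the grasp point.
Start: joints at [1.218, 0.434, 0.025, 1.573, -0.012, 1.134, -0.075], TCP at [0.154, -0.606, 0.227] pointing down, gripper open.
Joint ranges: [-2.62, 2.62], [-0.44, 2.09], [-1.27, 1.32], [0.08, 2.57], [-1.32, 4.46], [0.12, 2], [-2.74, 2.74]. Speed limits (rad/s): [2.22, 2.22, 3.01, 3.01, 3.14, 3.14, 3.14].

## Interface

Orientations are given as a rotation vector (axis times angle).
In Python, from cell import arm gives the robot as it stands.
- The arm moves only by the tool carry_out, never from a script. Its argument "commands" is a list of rows, each a list of 7 numbers: the opening, from 0 (shut) to 1 (fully open), then the shift along the tool's x, y, z each as a share of 0.025 m, from -1 to 1, then the turn, a rotation vector about the tool's x, y, z each as a share of 0.1 rad, from -1 to 1. A call has 1 to 8 rows; each row shifts and turns the commanded pose from where the row before left it, along the tool's axes as they then stand; what a row does not reach is not made up. A row lasts 1/10 s, in which the tool goes at most 50 mm and 8.59 degrees, less where a joint would pass 70% of its speed; a pose out of reach is approached as far as the arm can. A call with a number of a shift or a turn outside -1 to 1 is refused whole. A call with a gripper value outside its range is refused whole. The fingers move at their own pace and stop on an object; "squeeze" is the grip in N (left out, the last holds). Time passes only in rows, so rows that do not move let the fingers close. It gives the time, the measured TCP pose, the force, the opening and the grip force at its end, in the units of the state.
- arm.observe(): the state, without advancing time (a new reading comes with each control period).
- arm.get_image(name): name is "side" or "top" or "wrist"; returns a dict with "pixels" (480x640x3 uint8, red, green, blue), "range_z" (480x640 float32, m along the optical axis (not along the pixel's ray), 0 where there is no reading), "mtx" (3x3 intrinsics, pixels), "R" (3x3) and "t" (3): a world point X has camera coordinates R X + t; the wrist camera has in their place "tool_from_camera" (4x4, takes a point from camera to tool coordinates, whose origin is the TCP and whose axes are the flange's). Camera axes: x right, y down, z forward; pixel columns grow to the right and rows downward; lengths in m; the calibration is good to about 2 mm. A picture is of the moment at which its call begins: read the wrist's pose just before it.
- arm.sign_off(): hands the job in; it is judged then, once.
The state is a dict: "clock": time; "joints": joint angles; "dq": joint speeds; "joint_efforts": joint torques, N m; "position": TCP position; "ee_rot": TCP orientation; "force": force on the tool from outside, world axes, zero at the start; "ft_torque": the same for the moment, N m; "width": opening from 0.0 (shut) to 1.0 (fully open); "gripper_force": force on a finger pad.
Only numpy, scipy, OpenCV 4.12 (cv2) and the standard library are available. Lean on these libraries where they do the work, as an engineer would, in place of code of your own. Each camera call takes 0.05 s, during which the arm holds its last target. There are 200 camera calls.

## Working session

There is one attempt and no reset: what is moved stays moved. The work goes in short steps, Python scripts to look and compute and a tool call to move; the robot and the scene stay as the last step left them, time stands still between calls to the robot, and variables do not carry over. Pictures are saved under pics/ and viewed, at most 10 in all, crops included, and the job is handed in when it is done.

Besides the shell and the picture viewer there is one more tool, called after "Request:" in YAML: its name, and indented under it one key for each argument. carry_out: Moves the arm, as the interface text tells. Shift numbers are shares of 0.025 m and turn numbers shares of 0.1 rad, none past 1 either way. Its arguments: {"type":"object","properties":{"commands":{"type":"array"},"squeeze":{"type":"number"}},"required":["commands"]}

```bash
ls; mkdir -p pics
python3 - <<'E'
from cell import arm
import cv2,numpy as np
s=arm.observe();print(s)
for n in("side","top"):
    i=arm.get_image(n);np.savez(n+".npz",**{k:v for k,v in i.items()})
    cv2.imwrite(f"pics/{n}0.png",i["pixels"][...,::-1]);print(n,i["mtx"],i["R"],i["t"])
i=arm.get_image("wrist");print(i["tool_from_camera"])
E
```

```text
pics
{'clock': 0.0, 'joints': array([ 1.21844202,  0.43524933,  0.02496254,  1.57411779, -0.01161351,
        1.13400623, -0.07506528]), 'dq': array([-0.00111206,  0.00159558, -0.00041842, -0.00032929,  0.00063906,
       -0.0002966 , -0.00037107]), 'joint_efforts': array([ 3.78588738e-04, -6.67858744e+01,  9.85630341e-01, -3.14460862e+01,
       -6.04791543e-02,  4.29015909e-02,  1.57230288e-04]), 'position': array([ 0.15430112, -0.6051074 ,  0.22592048]), 'ee_rot': array([-3.11554637e+00, -3.91045682e-01,  5.24048541e-04]), 'force': array([0.37484738, 0.17032599, 0.05512431]), 'ft_torque': array([-0.04167475, -0.02325208, -0.00280005]), 'gripper_force': 0.0, 'width': 0.9943590349530061}
side [[498.97314527   0.         313.68426865]
 [  0.         498.97314527 240.36437864]
 [  0.           0.           1.        ]] [[ 0.99347506 -0.11401976  0.00260875]
 [-0.06133376 -0.55341724 -0.83064284]
 [ 0.09615342  0.82506294 -0.55679948]] [-0.57142026  0.20441482  1.12446101]
top [[594.7047896    0.         313.17898517]
 [  0.         594.7047896  247.70188194]
 [  0.           0.           1.        ]] [[-0.00686677 -0.99991154  0.01139131]
 [-0.99356906  0.00553483 -0.11309235]
 [ 0.1130193  -0.01209463 -0.99351918]] [0.06595673 0.57009495 1.5830682 ]
[[ 1.87723741e-04 -9.55967072e-01 -2.93473886e-01  7.99067904e-02]
 [ 9.99999711e-01 -3.68154571e-05  7.59583943e-04 -2.86682025e-04]
 [-7.36941613e-04 -2.93473944e-01  9.55966789e-01 -1.57722568e-01]
 [ 0.00000000e+00  0.00000000e+00  0.00000000e+00  1.00000000e+00]]
```

View pics/side0.png

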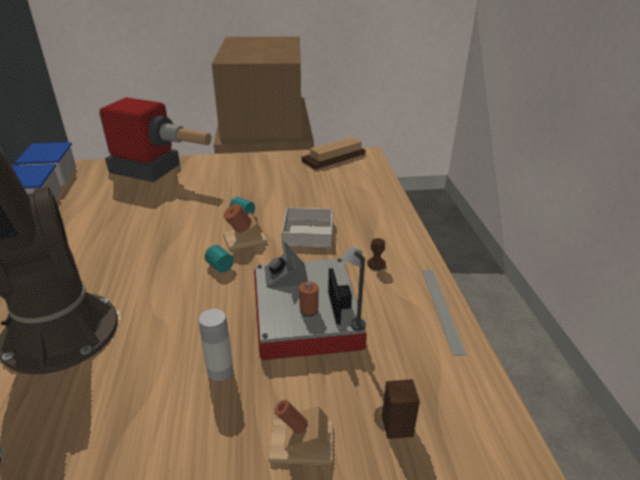

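View pics/top0.png

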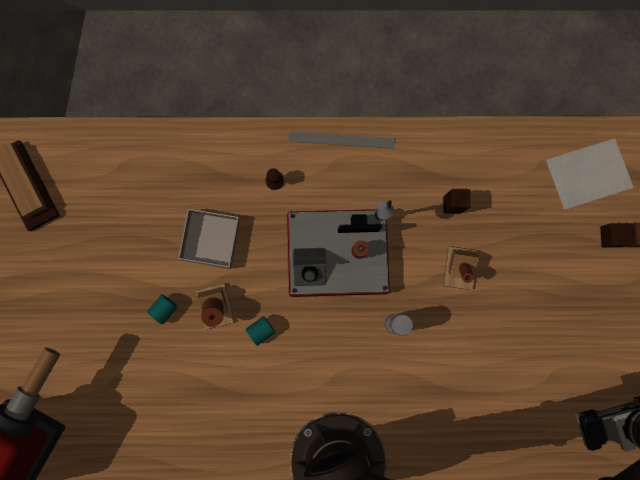

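Side view: sander at (308,305), with the worn drum at (309,298), tub at (308,228) and the wide drum leaning at (237,218). Top view: worn drum (360,249), wide drum (212,313), tub (210,238), button (310,273), lamp (384,212), slim drum (466,272), can (401,325). There are turquoise decoys at (162,309) and (260,331).

```bash
cat > h.py <<'E'
import numpy as np,cv2
def load(n): 
    d=np.load(n+".npz");return {k:d[k] for k in d}
def cloud(i):
    v,u=np.mgrid[:480,:640];z=i["range_z"];K=i["mtx"]
    P=np.stack([(u-K[0,2])/K[0,0]*z,(v-K[1,2])/K[1,1]*z,z],-1)
    W=(P-i["t"])@i["R"];W[z==0]=np.nan;return W
def ray(i,u,v,h):
    K=i["mtx"];d=i["R"].T@np.array([(u-K[0,2])/K[0,0],(v-K[1,2])/K[1,1],1]);c=-i["R"].T@i["t"]
    return c+d*(h-c[2])/d[2]
E
python3 - <<'E'
from h import *
import cv2
t=load("top");s=load("side");Wt=cloud(t);Ws=cloud(s)
np.set_printoptions(precision=4,suppress=True)
for n,i,W in(("top",t,Wt),("side",s,Ws)):
    hsv=cv2.cvtColor(i["pixels"],cv2.COLOR_RGB2HSV)
    H,S,V=[hsv[...,k].astype(int) for k in range(3)]
    m=(((H<9)|(H>174))&(S>120)&(V>50)).astype(np.uint8)
    k,l,st,c=cv2.connectedComponentsWithStats(m)
    for j in range(1,k):
        if st[j,4]>60:
            p=W[l==j];print(n,st[j],c[j].round(1),"med",np.nanmedian(p,0),"min",np.nanpercentile(p,2,axis=0),"max",np.nanpercentile(p,98,axis=0))
def box(W,x0,x1,y0,y1,z0,z1):
    return W[(W[...,0]>x0)&(W[...,0]<x1)&(W[...,1]>y0)&(W[...,1]<y1)&(W[...,2]>z0)&(W[...,2]<z1)]
# plate of sander
rs=ray(t,338,253,.06);print("sander approx",rs)
m=np.zeros((480,640),np.uint8);m[200:305,278:398]=1
m&=((Wt[...,2]>.05)&(Wt[...,2]<.075)).astype(np.uint8)
p=Wt[m>0];print("plate z",np.nanmedian(p[:,2]));r=cv2.minAreaRect(p[:,:2].astype(np.float32));print("sander rect",r)
# tub rim
m=np.zeros((480,640),bool);m[200:280,170:248]=1
m&=(Wt[...,2]>.03)&(Wt[...,2]<.06);p=Wt[m];print("tub",np.nanmedian(p[:,2]),cv2.minAreaRect(p[:,:2].astype(np.float32)))
# stand a
m=np.zeros((480,640),bool);m[280:332,190:242]=1
m&=(Wt[...,2]>.008)&(Wt[...,2]<.14);p=Wt[m];print("stand",cv2.minAreaRect(p[:,:2].astype(np.float32)),p.min(0),p.max(0))
for n,u,v in(("worn hole",360,249),("button",310,273),("lamp",384,210),("can",401,325)):print(n,Wt[v-2:v+3,u-2:u+3].reshape(-1,3).mean(0), Wt[v,u])
def crop(i,x0,y0,x1,y1,f):return cv2.resize(i["pixels"][y0:y1,x0:x1,::-1],None,fx=f,fy=f,interpolation=cv2.INTER_CUBIC)
a=crop(t,180,270,260,350,5);b=crop(t,280,200,400,305,3.8);b=cv2.resize(b,(400,400))
cv2.imwrite("pics/crop1.png",np.hstack([a,b]))
E
```

```text
top [287 212 101  85 344] [318.5 276.7] med [0.4466 0.0906 0.0458] min [ 0.4403 -0.1255 -0.0039] max [0.6564 0.1344 0.0545]
top [352 241  17  16 199] [359.9 248.9] med [ 0.5554 -0.0562  0.1257] min [ 0.5395 -0.0763  0.0822] max [ 0.5764 -0.0388  0.1335]
top [460 263  14  19 138] [465.3 272.9] med [ 0.4938 -0.3327  0.0944] min [ 0.4739 -0.3475  0.0608] max [ 0.5212 -0.3241  0.1096]
top [202 299  21  27 344] [210.7 314.2] med [0.3931 0.3298 0.1014] min [0.3652 0.3013 0.0738] max [0.4294 0.3486 0.1172]
top [  0 440  13  36 290] [  4.6 454.7] med [0.0815 0.7673 0.2385] min [0.0415 0.7513 0.2312] max [0.1075 0.7779 0.2446]
side [ 100   98   71   65 3024] [131.7 129. ] med [0.0504 0.7758 0.1821] min [-0.044   0.7369  0.0716] max [0.1444 0.8715 0.2403]
side [ 258  325  108   35 1772] [311.4 346.3] med [ 0.5539 -0.1388  0.0306] min [ 0.4473 -0.143   0.0057] max [ 0.6654 -0.1328  0.0492]
side [282 410  19  20  95] [292.1 418.6] med [ 0.4992 -0.3527  0.0848] min [ 0.4845 -0.357   0.0626] max [ 0.5099 -0.3428  0.1044]
sander approx [ 0.5527 -0.0033  0.06  ]
plate z 0.06050786666945719
sander rect ((0.5564011335372925, -0.0033837705850601196), (0.2273273766040802, 0.26751816272735596), 1.3369051218032837)
tub 0.043560184343402183 ((0.5991371870040894, 0.3453352153301239), (0.1437602937221527, 0.1407778263092041), 80.25111389160156)
stand ((0.4167250692844391, 0.3276309370994568), (0.1334446519613266, 0.13790522515773773), 89.08300018310547) [0.3476 0.2601 0.008 ] [0.4856 0.3948 0.1202]
worn hole [ 0.5558 -0.0562  0.1256] [ 0.5547 -0.0553  0.136 ]
button [0.4964 0.072  0.1069] [0.4963 0.072  0.1089]
lamp [ 0.6347 -0.1033  0.2493] [ 0.6345 -0.1032  0.2503]
can [ 0.3627 -0.153   0.1495] [ 0.3626 -0.1533  0.1477]
```

View pics/crop1.png

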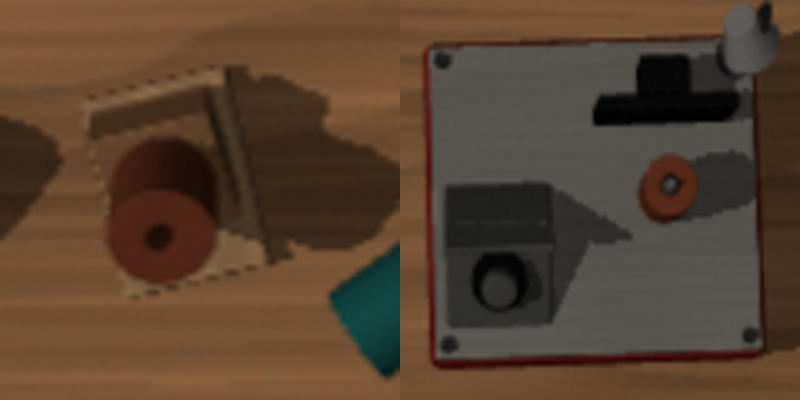

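The crop shows the wide drum's bored top face at about (212,317) in the full image, leaning toward -x. The worn drum is on its spindle at (360,249), with the hood and lamp behind it and the console button at (310,273). The sander fits its stated size, with a yaw of about 1.3°. I'll move above the spindle next.

Request:
carry_out:
  commands:
    - [1,0.5,-0.4,-0.8,0,0,0]
    - [1,1,-0.82,-0.3,0,0,0]
    - [1,1,-0.82,-0.3,0,0,0]
    - [1,1,-0.82,-0.3,0,0,0]
    - [1,1,-0.82,-0.3,0,0,0]
    - [1,1,-0.82,-0.3,0,0,0]
    - [1,1,-0.82,-0.3,0,0,0]
    - [1,1,-0.82,-0.3,0,0,0]

```text
clock: 0.95
position: [0.2987, -0.4093, 0.2994]
ee_rot: [-3.117, -0.391, 0.0]
force: [-0.2, 0.1, 0.5]
width: 1.003
gripper_force: 0.0
```

Request:
carry_out:
  commands:
    - [1,1,-0.82,0,0,0,0]
    - [1,1,-0.82,0,0,0,0]
    - [1,1,-0.82,0,0,0,0]
    - [1,1,-0.82,0,0,0,0]
    - [1,1,-0.82,0,0,0,0]
    - [1,1,-0.82,0,0,0,0]
    - [1,1,-0.82,0,0,0,0]
    - [1,1,-0.82,0,0,0,0]

```text
clock: 1.75
position: [0.4519, -0.201, 0.2991]
ee_rot: [-3.117, -0.391, 0.0]
force: [1.2, 0.2, 1.0]
width: 1.001
gripper_force: 0.0
```

Request:
carry_out:
  commands:
    - [1,1,-0.82,0,0,0,0]
    - [1,1,-0.82,0,0,0,0]
    - [1,1,-0.82,0,0,0,0]
    - [1,1,-0.82,0,0,0,0]
    - [1,1,-0.82,0,0,0,0]
    - [1,0,0,0,0,0,-1]
    - [1,0,0,0,0,0,-1]
    - [1,0,0,0,0,0,-1]

```text
clock: 2.55
position: [0.5472, -0.0717, 0.2988]
ee_rot: [-3.021, -0.86, 0.001]
force: [-0.8, -0.1, 0.2]
width: 0.997
gripper_force: 0.0
```

Request:
carry_out:
  commands:
    - [1,0,0,0,0,0,-1]
    - [1,0,0,0,0,0,-1]
    - [1,0,0,0,0,0,-1]
    - [1,0,0,0,0,0,-1]
    - [1,0,0,0,0,0,-1]
    - [1,0,0,0,0,0,-1]
    - [1,0,0,0,0,0,-1]
    - [1,0,0,0,0,0,-1]

```text
clock: 3.35
position: [0.5471, -0.0721, 0.2989]
ee_rot: [-2.449, -1.968, 0.001]
force: [0.6, 0.0, -0.3]
width: 0.999
gripper_force: 0.0
```

Request:
carry_out:
  commands:
    - [1,0,0,0,0,0,-1]
    - [1,0,0,0,0,0,-1]
    - [1,0,0,0,0,0,-1]
    - [1,0,0,0,0,0,-1]
    - [1,0,0,0,0,0,-1]
    - [1,0,0,0,0,0,-1]
    - [1,0,0,0,0,0,-1]
    - [1,0,0,0,0,0,-1]

```text
clock: 4.15
position: [0.5471, -0.0721, 0.2989]
ee_rot: [-1.489, -2.766, 0.001]
force: [0.7, -0.1, -0.1]
width: 0.999
gripper_force: 0.0
```

Request:
carry_out:
  commands:
    - [1,0,0,0,0,0,-1]
    - [1,0,0,0,0,0,-1]
    - [1,0,0,0,0,0,-1]
    - [1,0,0,0,0,0,-1]
    - [1,0,0,0,0,0,-1]
    - [1,0,0,0,0,0,-1]
    - [1,0,0,0,0,0,-1]
    - [1,0,0,0,0,0,-1]

```text
clock: 4.95
position: [0.5471, -0.0721, 0.2989]
ee_rot: [-0.295, -3.127, 0.0]
force: [0.8, -0.5, -0.3]
width: 0.999
gripper_force: 0.0
```

Request:
carry_out:
  commands:
    - [1,0,0,0,0,0,-1]
    - [1,0,0,0,0,0,-1]
    - [1,0,0,0,0,0,0]

```text
clock: 5.25
position: [0.5471, -0.0722, 0.2988]
ee_rot: [0.015, -3.141, -0.0]
force: [-0.2, -0.2, -0.9]
width: 1.003
gripper_force: 0.0
```

```bash
cat >> h.py <<'E'
from scipy.spatial.transform import Rotation as Ro
def wrist():
    from cell import arm
    s=arm.observe();i=arm.get_image("wrist")
    T=np.eye(4);T[:3,:3]=Ro.from_rotvec(s["ee_rot"]).as_matrix();T[:3,3]=s["position"]
    C=T@i["tool_from_camera"]
    return s,dict(pixels=i["pixels"],range_z=i["range_z"],mtx=i["mtx"],R=C[:3,:3].T,t=-C[:3,:3].T@C[:3,3])
def save(i,n): cv2.imwrite(f"pics/{n}.png",i["pixels"][...,::-1])
def redmask(i):
    hsv=cv2.cvtColor(i["pixels"],cv2.COLOR_RGB2HSV).astype(int);H,S,V=np.moveaxis(hsv,-1,0)
    return ((H<10)|(H>174))&(S>100)&(V>40)
E
python3 - <<'E'
from h import *
np.set_printoptions(precision=4,suppress=True)
s,i=wrist();save(i,"w1");np.savez("w1.npz",**i);print(s["joints"],s["position"])
W=cloud(i);m=redmask(i)
top=m&(abs(W[...,2]-.126)<.006)
k,l,st,c=cv2.connectedComponentsWithStats(top.astype(np.uint8))
for j in range(1,k):
    if st[j,4]>300:
        p=np.argwhere(l==j)[:,::-1].astype(np.float32);(u,v),r=cv2.minEnclosingCircle(p)
        z=np.median(W[l==j][:,2]);print(st[j],"circ",u,v,r,z,ray(i,u,v,z),"diam",2*r*i["range_z"][l==j].mean()/i["mtx"][0,0])
q=W[(W[...,2]>.132)&(abs(W[...,0]-.556)<.02)&(abs(W[...,1]+.056)<.02)];print("tip",len(q),q.mean(0) if len(q) else 0, q.max(0))
E
```

```text
[ 0.6939  0.4075 -0.9235  1.5895  0.3328  1.3124  1.3039] [ 0.5471 -0.0722  0.2988]
[ 318  197   41   41 1152] circ 338.24603271484375 216.73809814453125 20.570589065551758 0.12556570448817528 [ 0.5556 -0.0593  0.1256] diam 0.04095388786280166
tip 48 [ 0.556  -0.0592  0.1352] [ 0.5595 -0.0558  0.1385]
```

View pics/w1.png

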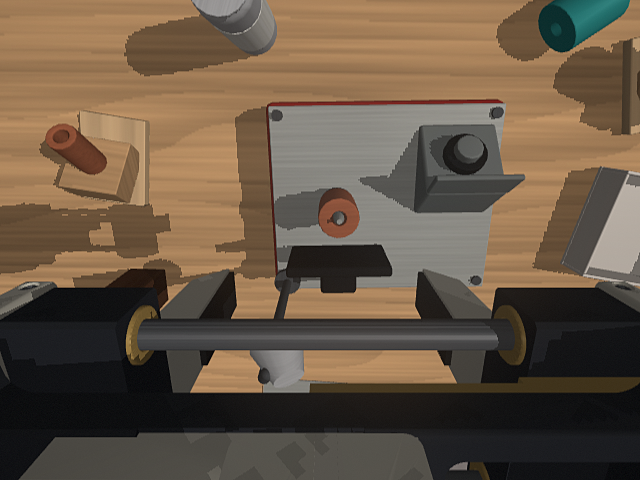

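The drum's top circle is at pixel (338,217), with the spindle tip inside it. The measured diameter of 41 mm and top height of 0.1256 m both match. The spindle axis is at about (0.556,-0.059). I'll grasp and lift.

Request:
carry_out:
  commands:
    - [1,-0.36,0.53,0,0,0,0]
    - [1,0,0,1,0,0,0]
    - [1,0,0,1,0,0,0]
    - [1,0,0,1,0,0,0]
    - [1,0,0,1,0,0,0]
    - [1,0,0,1,0,0,0]
    - [1,0,0,1,0,0,0]
    - [1,0,0,1,0,0,0]

```text
clock: 6.1
position: [0.5561, -0.0588, 0.1232]
ee_rot: [0.007, -3.142, 0.0]
force: [0.2, -0.3, -0.2]
width: 1.001
gripper_force: 0.0
```

Request:
carry_out:
  commands:
    - [1,0,0,0.8,0,0,0]
    - [1,0,0,0.6,0,0,0]
    - [0.3,0,0,0,0,0,0]
    - [0.3,0,0,0,0,0,0]
    - [0.3,0,0,0,0,0,0]
    - [0.3,0,0,0,0,0,0]
    - [0.3,0,0,0,0,0,0]
    - [0.3,0,0,0,0,0,0]
  squeeze: 20

```text
clock: 6.9
position: [0.5564, -0.0588, 0.0896]
ee_rot: [-0.012, 3.141, -0.0]
force: [0.0, 0.2, -0.3]
width: 0.53
gripper_force: 0.0
```

Request:
carry_out:
  commands:
    - [0.2,0,0,0,0,0,0]
    - [0.2,0,0,0,0,0,0]
    - [0.2,0,0,0,0,0,0]
    - [0.2,0,0,-0.3,0,0,0]
    - [0.2,0,0,-0.5,0,0,0]
    - [0.2,0,0,-0.8,0,0,0]
    - [0.2,0,0,-0.8,0,0,0]
    - [0.2,0,0,-0.8,0,0,0]

```text
clock: 7.7
position: [0.5562, -0.0584, 0.1709]
ee_rot: [-0.013, 3.141, 0.0]
force: [1.3, 0.2, -1.2]
width: 0.452
gripper_force: 20.0
```

Request:
carry_out:
  commands:
    - [0.2,0,0,-1,0,0,0]
    - [0.2,0,0,-1,0,0,0]
    - [0.2,-0.1,0.5,0,0,0,0]
    - [0.2,-0.1,0.95,0,0,0,0]
    - [0.2,-0.1,0.95,0,0,0,0]
    - [0.2,-0.1,0.95,0,0,0,0]
    - [0.2,-0.1,0.95,0,0,0,0]
    - [0.2,-0.1,0.95,0,0,0,0]

```text
clock: 8.5
position: [0.5696, 0.0744, 0.219]
ee_rot: [0.014, -3.141, -0.0]
force: [0.2, 0.4, -2.1]
width: 0.45
gripper_force: 20.0
```

Request:
carry_out:
  commands:
    - [0.2,-0.1,0.95,0,0,0,0]
    - [0.2,-0.1,0.95,0,0,0,0]
    - [0.2,-0.1,0.95,0,0,0,0]
    - [0.2,-0.1,0.95,0,0,0,0]
    - [0.2,-0.1,0.95,0,0,0,0]
    - [0.2,-0.1,0.95,0,0,0,0]
    - [0.2,-0.1,0.95,0,0,0,0]
    - [0.2,-0.1,0.95,0,0,0,0]

```text
clock: 9.3
position: [0.5879, 0.2645, 0.2188]
ee_rot: [0.014, -3.141, 0.0]
force: [-0.0, -0.5, -1.8]
width: 0.45
gripper_force: 20.0
```

Request:
carry_out:
  commands:
    - [0.2,-0.1,0.95,0,0,0,0]
    - [0.2,-0.1,0.95,0,0,0,0]
    - [0.2,-0.1,0.95,0,0,0,0]
    - [0.2,0,0.6,0,0,0,0]
    - [0.2,0,0,0,0,0,0]

```text
clock: 9.8
position: [0.5936, 0.3522, 0.2188]
ee_rot: [0.019, -3.14, -0.002]
force: [-0.6, 0.9, -1.0]
width: 0.448
gripper_force: 20.0
```

Run:
```python
from h import *
np.set_printoptions(precision=4,suppress=True)
s,i=wrist();save(i,"w2");np.savez("w2.npz",**i);print(s["joints"],s["position"],s["ee_rot"])
W=cloud(i)
# wide drum: red pixels
m=redmask(i)
k,l,st,c=cv2.connectedComponentsWithStats(m.astype(np.uint8))
for j in range(1,k):
    if st[j,4]>200: p=W[l==j];print(st[j],np.nanmedian(p,0),p.min(0),p.max(0))
```

```text
[-0.1514  0.6832 -0.8224  1.3528  0.4962  1.3161  0.5999] [0.5936 0.3522 0.2188] [ 0.0187 -3.14   -0.0022]
[268   0  64  23 755] [0.4285 0.3332 0.0701] [nan nan nan] [nan nan nan]
[   0   30  135  244 8121] [0.5357 0.1298 0.0354] [nan nan nan] [nan nan nan]
[ 277  239   98   80 5651] [0.5779 0.3521 0.2495] [nan nan nan] [nan nan nan]
[ 284  350   85   22 1283] [0.6073 0.3524 0.255 ] [nan nan nan] [nan nan nan]
```

View pics/w2.png

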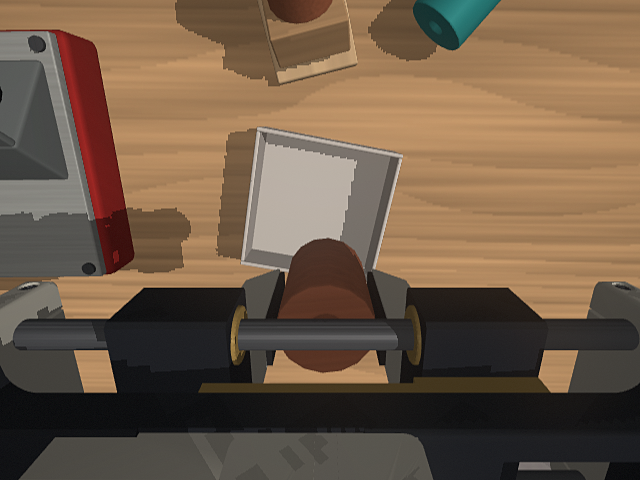

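The drum is held upright above the tub, whose rim corners are around (258,128), (402,155) and (242,262). I'll lower it in now.

Request:
carry_out:
  commands:
    - [0.2,-0.1,-0.2,1,0,0,0]
    - [0.2,0,0,1,0,0,0]
    - [0.2,0,0,1,0,0,0]
    - [0.2,0,0,1,0,0,0]
    - [0.2,0,0,1,0,0,0]
    - [0.2,0,0,1,0,0,0]
    - [0.2,0,0,0.9,0,0,0]
    - [0.2,0,0,0.3,0,0,0]

```text
clock: 10.65
position: [0.5973, 0.3413, 0.0366]
ee_rot: [0.01, -3.139, 0.005]
force: [0.0, 0.2, -1.3]
width: 0.446
gripper_force: 20.0
```

Request:
carry_out:
  commands:
    - [0.2,0,0,0.15,0,0,0]
    - [0.2,0,0,0.15,0,0,0]
    - [0.2,0,0,0,0,0,0]

```text
clock: 10.95
position: [0.5983, 0.3442, 0.0324]
ee_rot: [-0.012, 3.141, 0.001]
force: [0.8, -0.4, -0.4]
width: 0.45
gripper_force: 20.0
```

Request:
carry_out:
  commands:
    - [0.2,0,0,0.08,0,0,0]
    - [0.2,0,0,0.08,0,0,0]
    - [0.2,0,0,0,0,0,0]

```text
clock: 11.25
position: [0.5979, 0.3442, 0.0278]
ee_rot: [-0.013, 3.141, -0.0]
force: [-0.6, -1.4, -1.8]
width: 0.449
gripper_force: 20.0
```

Request:
carry_out:
  commands:
    - [0.2,0,0,0.06,0,0,0]
    - [0.2,0,0,0.0,0,0,0]

```text
clock: 11.45
position: [0.5981, 0.3442, 0.0275]
ee_rot: [-0.013, 3.141, -0.0]
force: [-3.0, -3.6, 8.5]
width: 0.45
gripper_force: 20.0
```

Request:
carry_out:
  commands:
    - [0.2,0,0,0.06,0,0,0]
    - [0.2,0,0,0.0,0,0,0]

```text
clock: 11.65
position: [0.5981, 0.3443, 0.0274]
ee_rot: [-0.013, 3.14, -0.001]
force: [-6.1, -6.3, 19.8]
width: 0.45
gripper_force: 20.0
```

Request:
carry_out:
  commands:
    - [0.2,0,0,-0.08,0,0,0]
    - [0.62,0,0,0,0,0,0]
    - [0.62,0,0,0,0,0,0]
    - [0.62,0,0,0,0,0,0]
    - [0.62,0,0,0,0,0,0]
    - [0.62,0,0,-0.4,0,0,0]
    - [0.62,0,0,-1,0,0,0]
    - [0.62,0,0,-1,0,0,0]

```text
clock: 12.45
position: [0.5976, 0.3441, 0.0876]
ee_rot: [0.013, -3.141, 0.0]
force: [0.0, 0.1, 0.2]
width: 0.62
gripper_force: 0.0
```

Request:
carry_out:
  commands:
    - [0.62,0,0,-1,0,0,0]
    - [0.62,0,0,-1,0,0,0]
    - [1,0,0,-1,0,0,0]
    - [1,0,0,-1,0,0,0]
    - [1,0.9,-0.1,-1,0,0,0]
    - [1,0.9,-0.1,-1,0,0,0]
    - [1,0.9,-0.1,-1,0,0,0]
    - [1,0.9,-0.1,-1,0,0,0]

```text
clock: 13.25
position: [0.5068, 0.3335, 0.2884]
ee_rot: [-0.013, 3.141, 0.0]
force: [0.2, 0.8, 0.6]
width: 0.996
gripper_force: 0.0
```

Request:
carry_out:
  commands:
    - [1,0.9,-0.1,-0.5,0,0,0]
    - [1,0.9,-0.1,0,0,0,0]
    - [1,0.6,0,0,0,0,0]
    - [1,0,0,0,0,0,0]

```text
clock: 13.65
position: [0.4461, 0.3284, 0.3]
ee_rot: [-0.017, 3.141, -0.0]
force: [-0.2, 1.0, 0.4]
width: 0.997
gripper_force: 0.0
```

Run:
```python
from h import *
np.set_printoptions(precision=4,suppress=True)
s,i=wrist();save(i,"w3");np.savez("w3.npz",**i);print(s["joints"],s["position"],s["ee_rot"])
W=cloud(i);m=redmask(i)
k,l,st,c=cv2.connectedComponentsWithStats(m.astype(np.uint8))
for j in range(1,k):
    if st[j,4]>200:
        p=W[l==j];p=p[~np.isnan(p).any(1)];print(st[j],np.median(p,0),p.min(0),p.max(0))
```

```text
[-0.0666  0.4143 -0.9368  1.583   0.3423  1.3184  0.532 ] [0.4461 0.3284 0.3   ] [-0.0167  3.1408 -0.0004]
[ 295  118   56   69 2159] [0.3901 0.3275 0.1007] [0.3611 0.2967 0.0568] [0.4351 0.3564 0.1156]
[   0  180  188  119 3681] [0.4591 0.1263 0.0414] [ 0.4377 -0.0899  0.0024] [0.5899 0.1324 0.0574]
[321 279  32  40 980] [0.5861 0.3444 0.0617] [0.4148 0.3242 0.0075] [0.6079 0.3645 0.3786]
```

View pics/w3.png

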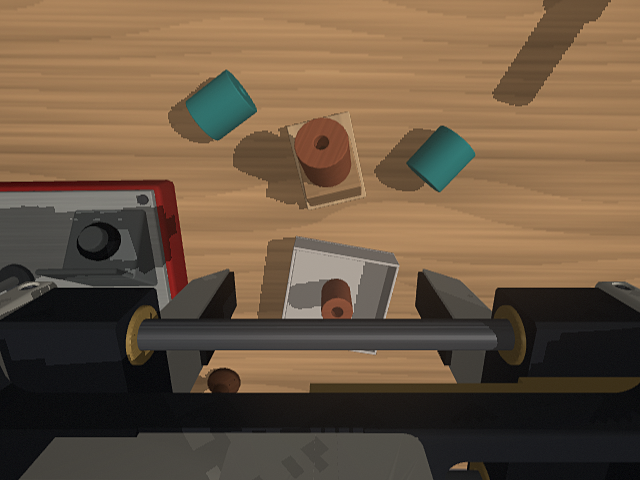

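The worn drum stands in the tub at (337,298). The wide drum's face is at (322,143) on its stand, at centre (326,160). I'll fit its face plane and the stand's yaw.

Run:
```python
from h import *
np.set_printoptions(precision=4,suppress=True)
i=load("w3");W=cloud(i);m=redmask(i)
v,u=np.mgrid[:480,:640]
# face: red within ellipse about hole
f=m&(((u-322)/22.)**2+((v-143)/20.)**2<1)&(((u-322)/10.)**2+((v-143)/10.)**2>1)
p=W[f];p=p[~np.isnan(p).any(1)]
for _ in range(3):
    c=p.mean(0);n=np.linalg.svd(p-c)[2][2];n*=np.sign(n[2]);e=(p-c)@n;p=p[abs(e)<3*e.std()+1e-6]
print("face",c,n,"lean",np.arccos(n[2]),"az",np.arctan2(n[1],n[0]),e.std(),len(p))
# ends by plane distance: all red pixels on plane -> circle
a=m&(abs((W-c)@n)<.004)&(u>270)&(u<370)&(v<200)
q=W[a];b1=np.cross(n,[0,0,1]);b1/=np.linalg.norm(b1);b2=np.cross(n,b1)
xy=np.c_[(q-c)@b1,(q-c)@b2].astype(np.float32);(cc,r)=cv2.minEnclosingCircle(xy);print("face centre",c+cc[0]*b1+cc[1]*b2,"r",r)
# side lateral: cylinder side normals give axis too: fit axis from side pts
k=m&~a&(u>280)&(u<365)&(v>110)&(v<195);s=W[k];s=s[~np.isnan(s).any(1)]
from scipy.optimize import least_squares
fc=c+cc[0]*b1+cc[1]*b2
def res(x):
    d=np.array([np.cos(x[1])*np.sin(x[0]),np.sin(x[1])*np.sin(x[0]),np.cos(x[0])]);o=fc+np.array([x[2],x[3],0])
    w=s-o;return np.linalg.norm(w-np.outer(w@d,d),axis=1)-.028
o=least_squares(res,[.52,np.arctan2(n[1],n[0]),0,0],loss="soft_l1",f_scale=.002);print("cyl",o.x,len(s),abs(o.fun).mean())
# base rect: z in .008-.02 by camera, wood vs table
g=(W[...,2]>.008)&(u>270)&(u<375)&(v>105)&(v<215)
g=cv2.morphologyEx(g.astype(np.uint8),cv2.MORPH_OPEN,np.ones((3,3)))
r=cv2.minAreaRect(W[(g>0)&(W[...,2]<.018)][:,:2].astype(np.float32));print("base",r)
# button
t=load("top")
for nm,im in (("w1",load("w1")),("w3",i)):
    X=cloud(im);h=cv2.cvtColor(im["pixels"],cv2.COLOR_RGB2HSV)
    if nm=="w1":
        q=X[110:180,430:500].reshape(-1,3);print(nm,X[148,468],X[160,435],X[200,435])
    else: print(nm,X[237,93],X[239,99])
```

```text
face [0.3851 0.3238 0.1022] [-0.4881 -0.1187  0.8647] lean 0.52626749966523 az -2.9029961129879416 0.0006691998976876475 940
face centre [0.3846 0.3228 0.1017] r 0.027652006596326828
cyl [ 0.5122 -2.9153 -0.0013  0.0001] 411 0.0012787527252189684
base ((0.41338953375816345, 0.33020153641700745), (0.10988575220108032, 0.08005454391241074), 13.964069366455078)
w1 [0.4891 0.0696 0.1043] [0.5029 0.0437 0.0858] [0.5444 0.0456 0.0938]
w3 [0.4866 0.0769 0.1039] [0.488  0.0847 0.1064]
```

The measurements agree: lean 0.52, stand yaw 0.244 and face radius 27.7 mm. I'll align and approach.

Request:
carry_out:
  commands:
    - [1,0,0,0,0,0,-1]
    - [1,0,0,0,0,0,-1]
    - [1,0,0,0,0,0,-0.33]
    - [1,0,0,0,0,-1,0]
    - [1,0,0,0,0,-1,0]
    - [1,0,0,0,0,-1,0]
    - [1,0,0,0,0,-1,0]
    - [1,0,0,0,0,-1,0]

```text
clock: 14.5
position: [0.4486, 0.3282, 0.2997]
ee_rot: [-0.315, 2.621, 0.084]
force: [0.5, -0.3, 0.6]
width: 1.002
gripper_force: 0.0
```

Request:
carry_out:
  commands:
    - [1,0.5,0,0,0,-0.2,0]
    - [1,1,0,0.3,0,0,0]
    - [1,1,0,0.3,0,0,0]
    - [1,1,0.2,0.5,0,0,0]
    - [1,1,0.2,0.5,0,0,0]
    - [1,1,0,0.5,0,0,0]
    - [1,0.6,0,0.5,0,0,0]
    - [1,0,0,0,0,0,0]

```text
clock: 15.3
position: [0.3473, 0.3131, 0.1651]
ee_rot: [-0.317, 2.608, 0.082]
force: [-0.1, 0.4, -0.1]
width: 0.998
gripper_force: 0.0
```

```bash
cat >> h.py <<'E'
def togo(P,yaw,lean):
    from cell import arm
    s=arm.observe();R=Ro.from_rotvec(s["ee_rot"])
    # target: tool y horizontal (-sin,cos), z leaning outwards
    y=np.array([-np.sin(yaw),np.cos(yaw),0]);z=np.array([np.cos(yaw)*np.sin(lean),np.sin(yaw)*np.sin(lean),-np.cos(lean)])
    T=Ro.from_matrix(np.c_[np.cross(y,z),y,z])
    print("pos",s["position"],"joints",s["joints"].round(2));print("turn (rows)",(R.inv()*T).as_rotvec()/.1,"shift in target axes (rows)",T.inv().apply(np.array(P)-s["position"])/.025)
np.set_printoptions(precision=4,suppress=True)
E
python3 -c "
from h import *
togo((.4028,.3277,.0682),.2437,.52)"
```

```text
pos [0.3473 0.3131 0.1651] joints [-0.31  0.21 -0.95  2.34  1.09  0.69 -0.29]
turn (rows) [-0.0219 -0.0363 -0.0111] shift in target axes (rows) [-0.0656  0.033   4.5041]
```

Request:
carry_out:
  commands:
    - [1,-0.06,0.03,0.9,0,0,0]
    - [1,0,0,1,0,0,0]
    - [1,0,0,1,0,0,0]
    - [1,0,0,1,0,0,0]
    - [1,0,0,0.6,0,0,0]
    - [0.4,0,0,0,0,0,0]
    - [0.4,0,0,0,0,0,0]
    - [0.4,0,0,0,0,0,0]
  squeeze: 25

```text
clock: 16.1
position: [0.4041, 0.3285, 0.0715]
ee_rot: [-0.315, 2.604, 0.085]
force: [0.3, 0.8, -0.3]
width: 0.787
gripper_force: 0.0
```

Request:
carry_out:
  commands:
    - [0.4,0,0,0,0,0,0]
    - [0.4,0,0,0,0,0,0]
    - [0.4,0,0,0,0,0,0]
    - [0.4,0,0,0,0,0,0]

```text
clock: 16.5
position: [0.4039, 0.3283, 0.0712]
ee_rot: [-0.316, 2.604, 0.084]
force: [-2.7, -2.1, 8.0]
width: 0.614
gripper_force: 25.0
```

```bash
python3 -c "
from h import *
togo((.4028,.3277,.0682),.2437,.52)"
```

```text
pos [0.4039 0.3283 0.0712] joints [-0.41  0.5  -0.8   2.35  1.56  0.73 -0.67]
turn (rows) [-0.0118  0.0154 -0.0204] shift in target axes (rows) [ 0.1017 -0.0128  0.0788]
```

Request:
carry_out:
  commands:
    - [0.4,0,0,-0.3,0,0,0]
    - [0.4,0,0,-0.5,0,0,0]
    - [0.4,0,0,-0.6,0,0,0]
    - [0.4,0,0,-0.8,0,0,0]
    - [0.4,0,0,-0.8,0,0,0]
    - [0.4,0,0,-0.8,0,0,0]
    - [0.4,0,0,-0.8,0,0,0]
    - [0.4,0,0,0,0,0,0]

```text
clock: 17.3
position: [0.3475, 0.3152, 0.1724]
ee_rot: [-0.317, 2.602, 0.086]
force: [0.8, 0.1, -1.8]
width: 0.62
gripper_force: 25.0
```

Request:
carry_out:
  commands:
    - [0.4,-0.5,0,-0.87,0,0,0]
    - [0.4,-0.5,0,-0.87,0,0,0]
    - [0.4,-0.5,0,-0.87,0,0,0]
    - [0.4,-0.5,0,-0.87,0,0,0]
    - [0.4,0,0,0,0,1,0]
    - [0.4,0,0,0,0,1,0]
    - [0.4,0,0,0,0,1,0]
    - [0.4,0,0,0,0,1,0]

```text
clock: 18.1
position: [0.3487, 0.3139, 0.2704]
ee_rot: [-0.363, 3.004, 0.02]
force: [0.5, 0.0, -1.9]
width: 0.615
gripper_force: 25.0
```

Request:
carry_out:
  commands:
    - [0.4,0,0,0,0,1,0]
    - [0.4,0,0,0,0,0.2,0]
    - [0.4,0,0,0,0,0,1]
    - [0.4,0,0,0,0,0,1]
    - [0.4,0,0,0,0,0,0.2]
    - [0.4,-0.5,-0.5,0,0,0,0]
    - [0.4,-0.5,-0.95,0,0,0,0]
    - [0.4,-0.5,-0.95,0,0,0,0]

```text
clock: 18.9
position: [0.387, 0.2547, 0.2702]
ee_rot: [-0.039, 3.14, -0.001]
force: [0.8, -0.0, -1.6]
width: 0.616
gripper_force: 25.0
```

Request:
carry_out:
  commands:
    - [0.4,-0.5,-0.95,0,0,0,0]
    - [0.4,-0.5,-0.95,0,0,0,0]
    - [0.4,-0.5,-0.95,0,0,0,0]
    - [0.4,-0.5,-0.95,0,0,0,0]
    - [0.4,-0.5,-0.95,0,0,0,0]
    - [0.4,-0.5,-0.95,0,0,0,0]
    - [0.4,-0.5,-0.95,0,0,0,0]
    - [0.4,-0.5,-0.95,0,0,0,0]

```text
clock: 19.7
position: [0.4912, 0.0664, 0.2703]
ee_rot: [-0.037, 3.14, -0.002]
force: [0.6, 1.5, -1.6]
width: 0.613
gripper_force: 25.0
```

Request:
carry_out:
  commands:
    - [0.4,-0.5,-0.95,0,0,0,0]
    - [0.4,-0.5,-0.95,0,0,0,0]
    - [0.4,0,-0.6,0,0,0,0]
    - [0.4,0,0,0,0,0,0]
    - [0.4,0,0,0,0,0,0]

```text
clock: 20.2
position: [0.517, 0.0061, 0.2703]
ee_rot: [-0.035, 3.141, -0.0]
force: [-0.1, 0.4, -1.3]
width: 0.612
gripper_force: 25.0
```

Run:
```python
from h import *
togo((.556,-.059,.2),.023,0)
s,i=wrist();save(i,"w4");np.savez("w4.npz",**i)
```

```text
pos [0.517  0.0061 0.2703] joints [ 0.44  0.31 -0.71  1.72  0.22  1.19  1.26]
turn (rows) [-0.0031  0.001  -0.0062] shift in target axes (rows) [-1.5002 -2.6391  2.8135]
```

View pics/w4.png

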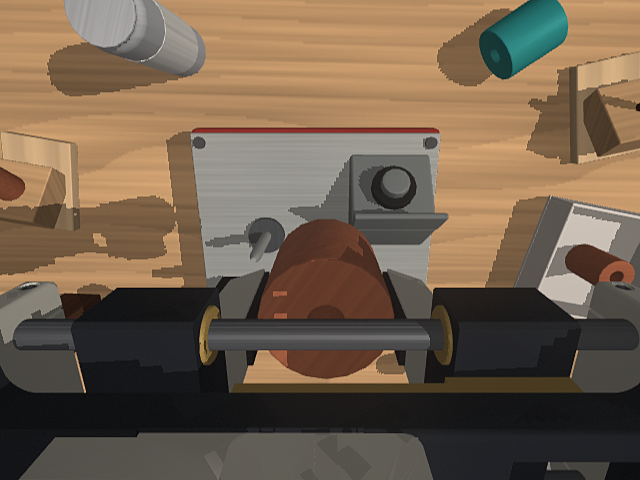

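The spindle is bare, with its shoulder at (266,234) and its tip near (259,257). The wide drum is held upright, with its face centred near (325,318). The button cap is at (395,185). I'll measure the held drum's axis and the spindle tip.

Run:
```python
from h import *
from scipy.optimize import least_squares
i=load("w4");W=cloud(i);v,u=np.mgrid[:480,:640];m=redmask(i)
T=np.array([.517,.0061,.2703])
d=m&(u>250)&(u<400)&(v>210)&(v<385)&(W[...,2]>.2)
p=W[d];zt=np.percentile(p[:,2],[1,50,90,97,99.5]);print("z pct",zt)
f=d&(W[...,2]>zt[3]-.006)
a=W[f];r=cv2.minEnclosingCircle(a[:,:2].astype(np.float32));print("top face minrect",cv2.minEnclosingCircle(a[:,:2].astype(np.float32)),a.shape)
cc=a.mean(0);n=np.linalg.svd(a-cc)[2][2];print("face normal",n*np.sign(n[2]),"z at",np.median(a[:,2]))
s=W[d&~f&(W[...,2]<zt[3]-.01)]
def res(x):
    k=np.array([x[2],x[3],1]);k/=np.linalg.norm(k);w=s-np.array([T[0]+x[0],T[1]+x[1],T[2]]);return np.linalg.norm(w-np.outer(w@k,k),axis=1)-.028
o=least_squares(res,[0,0,0,0],loss="soft_l1",f_scale=.001);print("cyl off,tilt",o.x,len(s),abs(o.fun).mean(), "z range",s[:,2].min(),s[:,2].max())
b=(u>235)&(u<290)&(v>210)&(v<272)&(abs(W[...,0]-.556)<.03)&(abs(W[...,1]+.059)<.03)&~m
for lo,hi in((.063,.068),(.075,.09),(.09,.11),(.11,.125),(.125,.132),(.132,.142)):
    q=W[b&(W[...,2]>lo)&(W[...,2]<hi)];
    if len(q):print(lo,hi,len(q),q.mean(0),cv2.minEnclosingCircle(q[:,:2].astype(np.float32)))
# button cap: fit plane around
bm=(u>383)&(u<407)&(v>173)&(v<198);q=W[bm]
for _ in range(4):
    c=np.median(q,0);n=np.linalg.svd(q-q.mean(0))[2][2];n*=np.sign(n[2]);e=(q-q.mean(0))@n;q=q[abs(e)<2*e.std()+2e-4]
print("button",q.mean(0),n,e.std(),len(q),"lean",np.arccos(n[2]))
c=q.mean(0)
k=(abs((W-c)@n)<.002)&(u>365)&(u<425)&(v>155)&(v<212)
pts=np.argwhere(k)[:,::-1].astype(np.float32);cc,l=cv2.connectedComponents(k.astype(np.uint8))[0],0
x=W[k];(ex,r)=cv2.minEnclosingCircle(x[:,:2].astype(np.float32));print("cap",x.mean(0),ex,r,len(x))
# console face plane
fm=(u>355)&(u<368)&(v>165)&(v<205);x=W[fm];n2=np.linalg.svd(x-x.mean(0))[2][2];print("face n",n2*np.sign(n2[2]),x.mean(0))
```

```text
z pct [0.2539 0.3064 0.3073 0.3078 0.3479]
top face minrect ((0.5109214782714844, 0.005855709780007601), 0.03040182776749134) (8762, 3)
face normal [0.0464 0.0014 0.9989] z at 0.30670059603538946
cyl off,tilt [-0.0032  0.0001 -0.0062  0.0006] 3115 0.002394146012693616 z range 0.24954069346066463 0.2977737675826919
0.063 0.068 779 [ 0.5543 -0.0579  0.0657] ((0.5567373037338257, -0.05905020236968994), 0.020165445283055305)
0.075 0.09 58 [ 0.5533 -0.0572  0.0828] ((0.5562713742256165, -0.05877627059817314), 0.005523857194930315)
0.09 0.11 78 [ 0.5532 -0.0571  0.1008] ((0.5564764738082886, -0.05897602438926697), 0.005530776455998421)
0.11 0.125 68 [ 0.5533 -0.057   0.1179] ((0.5563769340515137, -0.058901675045490265), 0.005448203533887863)
0.125 0.132 51 [ 0.5539 -0.0575  0.1288] ((0.5568243265151978, -0.058722078800201416), 0.0050527374260127544)
0.132 0.142 61 [ 0.5558 -0.0585  0.1349] ((0.5566623210906982, -0.05884997546672821), 0.003988259471952915)Traceback (most recent call last):
  File "<stdin>", line 21, in <module>
    u, s, vh = gufunc(a, signature=signature)
               ~~~~~~^^^^^^^^^^^^^^^^^^^^^^^^
    raise LinAlgError("SVD did not converge")
numpy.linalg.LinAlgError: SVD did not converge
```

Run:
```python
from h import *
i=load("w4");W=cloud(i);v,u=np.mgrid[:480,:640];m=redmask(i)
d=m&(u>250)&(u<400)&(v>210)&(v<385)&(abs(W[...,2]-.3065)<.006)
a=W[d]
for _ in range(6):
    c=a.mean(0);n=np.linalg.svd(a-c)[2][2];n*=np.sign(n[2]);e=(a-c)@n;a=a[abs(e)<2.5*e.std()+1e-4]
print("face",c,n,e.std(),len(a))
h=np.round(a[:,:2].min(0),4),np.round(a[:,:2].max(0),4);print(h)
# fit circle to y-extreme boundaries by x slice
X=[]
for x in np.arange(a[:,0].min()+.003,a[:,0].max()-.003,.002):
    q=a[abs(a[:,0]-x)<.001]
    if len(q)>10: X+= [[x,q[:,1].min()],[x,q[:,1].max()]]
from scipy.optimize import least_squares
X=np.array(X);o=least_squares(lambda k:np.hypot(X[:,0]-k[0],X[:,1]-k[1])-.028,[.514,.006],loss="soft_l1",f_scale=.0008);print("centre",o.x,abs(o.fun))
q=W[(u>383)&(u<407)&(v>173)&(v<198)];q=q[~np.isnan(q).any(1)]
for _ in range(4):
    n=np.linalg.svd(q-q.mean(0))[2][2];n*=np.sign(n[2]);e=(q-q.mean(0))@n;q=q[abs(e)<2*e.std()+2e-4]
c=q.mean(0);print("button",c,n,e.std(),len(q))
k=(abs((W-c)@n)<.0015)&(u>370)&(u<420)&(v>158)&(v<210);x=W[k]
b1=np.cross(n,[0,0,1]);b1/=np.linalg.norm(b1);b2=np.cross(n,b1)
ex,r=cv2.minEnclosingCircle(np.c_[(x-c)@b1,(x-c)@b2].astype(np.float32));print("cap",c+ex[0]*b1+ex[1]*b2,r)
```

```text
face [0.5084 0.0061 0.3067] [-0.0011 -0.0003  1.    ] 0.0005579404933694706 8140
(array([ 0.4856, -0.021 ]), array([0.5413, 0.0338]))
centre [0.5132 0.0062] [0.0006 0.0001 0.0002 0.     0.0001 0.0001 0.0002 0.0006 0.0004 0.0005
 0.0005 0.0004 0.0004 0.     0.0001 0.0005 0.0008 0.0007 0.0008 0.0007
 0.0004 0.0005 0.0006 0.0003 0.0008 0.0181 0.0025 0.0007 0.0002 0.0001
 0.0003 0.0006 0.0008 0.0007 0.0002 0.0003 0.0002 0.0003]
button [0.4897 0.0713 0.1045] [-0.4904 -0.0226  0.8712] 0.0011077361488897968 449
cap [0.4873 0.072  0.1032] 0.013541658408939838
```

Drum axis offset from the TCP is (-0.0036,+0.0001), with its underside 23.6 mm below. The spindle axis is (0.5565,-0.0589). I'll move above the tip.

Request:
carry_out:
  commands:
    - [0.4,-0.6,-0.9,0,0,0,0]
    - [0.4,-0.6,-0.9,0,0,0,0]
    - [0.4,-0.46,-0.84,0,0,0,0]
    - [0.4,0,0,1,0,0,0]
    - [0.4,0,0,1,0,0,0]
    - [0.4,0,0,1,0,0,0]
    - [0.4,0,0,0.8,0,0,0]
    - [0.4,0,0,0,0,0,0]

```text
clock: 21.05
position: [0.5585, -0.0583, 0.1732]
ee_rot: [0.037, -3.137, -0.001]
force: [-0.7, -0.1, -1.0]
width: 0.615
gripper_force: 25.0
```

```bash
python3 -c "
from h import *
togo((.5601,-.059,.0896),.023,0)"
```

```text
pos [ 0.5585 -0.0583  0.1732] joints [ 0.47  0.47 -0.65  1.75  0.32  1.03  1.3 ]
turn (rows) [ 0.006  -0.0429  0.0075] shift in target axes (rows) [-0.0637 -0.03    3.3442]
```

Next I'll correct the offset and lower in stages, watching the force.

Request:
carry_out:
  commands:
    - [0.4,-0.06,-0.03,0.3,0,0,0]
    - [0.4,0,0,0.4,0,0,0]
    - [0.4,0,0,0.4,0,0,0]
    - [0.4,0,0,0,0,0,0]

```text
clock: 21.45
position: [0.5611, -0.0604, 0.1468]
ee_rot: [0.033, -3.14, 0.0]
force: [-0.3, 1.1, -1.1]
width: 0.614
gripper_force: 25.0
```

```bash
python3 -c "
from h import *
togo((.5601,-.059,.0896),.023,0)
from cell import arm
s=arm.observe();print(s['force'],s['ft_torque'])"
```

```text
pos [ 0.5611 -0.0604  0.1468] joints [ 0.46  0.5  -0.63  1.78  0.35  0.98  1.28]
turn (rows) [-0.     -0.0182 -0.0176] shift in target axes (rows) [0.0396 0.0554 2.288 ]
[-0.3133  1.0621 -1.0982] [ 0.0723 -0.1372 -0.0336]
```

Request:
carry_out:
  commands:
    - [0.4,0.04,0.05,0.3,0,0,0]
    - [0.4,0,0,0.5,0,0,0]
    - [0.4,0,0,0.5,0,0,0]
    - [0.4,0,0,0.4,0,0,0]
    - [0.4,0,0,0.3,0,0,0]
    - [0.4,0,0,0.15,0,0,0]
    - [0.4,0,0,0,0,0,0]

```text
clock: 22.15
position: [0.5606, -0.0591, 0.0937]
ee_rot: [0.033, -3.141, -0.0]
force: [0.4, -0.4, -0.1]
width: 0.618
gripper_force: 25.0
```

Request:
carry_out:
  commands:
    - [0.4,0,0,0.08,0,0,0]
    - [0.4,0,0,0,0,0,0]

```text
clock: 22.35
position: [0.5611, -0.0591, 0.0924]
ee_rot: [-0.033, 3.141, -0.0]
force: [0.4, -0.2, -2.5]
width: 0.609
gripper_force: 25.0
```

Request:
carry_out:
  commands:
    - [0.4,0,0,0.08,0,0,0]
    - [0.4,0,0,0,0,0,0]

```text
clock: 22.55
position: [0.5609, -0.0591, 0.0903]
ee_rot: [-0.033, 3.141, -0.0]
force: [0.1, 0.4, -1.5]
width: 0.616
gripper_force: 25.0
```

Request:
carry_out:
  commands:
    - [0.4,0,0,0.06,0,0,0]
    - [0.4,0,0,0,0,0,0]

```text
clock: 22.75
position: [0.561, -0.0591, 0.0893]
ee_rot: [-0.033, 3.141, -0.001]
force: [-1.5, -0.6, 4.2]
width: 0.614
gripper_force: 25.0
```

Request:
carry_out:
  commands:
    - [0.4,0,0,0.06,0,0,0]
    - [0.4,0,0,0,0,0,0]

```text
clock: 22.95
position: [0.5612, -0.0591, 0.0892]
ee_rot: [-0.033, 3.14, -0.002]
force: [-8.1, -1.4, 20.8]
width: 0.617
gripper_force: 25.0
```

It's seated: contact force rises at z = 0.089, as predicted. I'll back off, release, rise and look.

Request:
carry_out:
  commands:
    - [0.4,0,0,-0.1,0,0,0]
    - [0.85,0,0,0,0,0,0]
    - [0.85,0,0,0,0,0,0]
    - [0.85,0,0,0,0,0,0]
    - [0.85,0,0,0,0,0,0]
    - [0.85,0,0,-0.4,0,0,0]
    - [0.85,0,0,-0.8,0,0,0]
    - [0.85,0,0,-1,0,0,0]

```text
clock: 23.75
position: [0.5603, -0.059, 0.1452]
ee_rot: [0.034, -3.14, -0.001]
force: [-0.1, 0.5, 0.0]
width: 0.849
gripper_force: 0.0
```

Request:
carry_out:
  commands:
    - [0,0,0,-1,0,0,0]
    - [0,0,0,-1,0,0,0]
    - [0,0,0,-1,0,0,0]
    - [0,0,0,-1,0,0,0]
    - [0,0.8,0.9,0,0,0,0]
    - [0,0.8,0.9,0,0,0,0]
    - [0,0.8,0.9,0,0,0,0]
    - [0,0,0,0,0,0,0]

```text
clock: 24.55
position: [0.4971, 0.0108, 0.2459]
ee_rot: [-0.041, 3.141, 0.0]
force: [0.4, 0.0, 0.4]
width: 0.2
gripper_force: 0.0
```

Run:
```python
from h import *
togo((.459,.0714,.1445),.023,.6)
s,i=wrist();save(i,"w5");np.savez("w5.npz",**i)
W=cloud(i);m=redmask(i)
a=W[m&(abs(W[...,0]-.556)<.04)&(abs(W[...,1]+.059)<.04)&(W[...,2]>.1)]
print("drum top z pct",np.percentile(a[:,2],[5,50,90]),"n",len(a));t=a[abs(a[:,2]-np.median(a[:,2]))<.004];c=t.mean(0);n=np.linalg.svd(t-c)[2][2];print(n,cv2.minEnclosingCircle(t[:,:2].astype(np.float32)))
```

```text
pos [0.4971 0.0108 0.2459] joints [ 0.45  0.3  -0.72  1.81  0.22  1.12  1.25]
turn (rows) [ 0.0121 -5.9987  0.0317] shift in target axes (rows) [3.5009 2.4593 2.5189]
drum top z pct [0.1046 0.1253 0.1265] n 1835
[-0.0227  0.0054  0.9997] ((0.553313136100769, -0.05959119275212288), 0.027177229523658752)
```

View pics/w5.png

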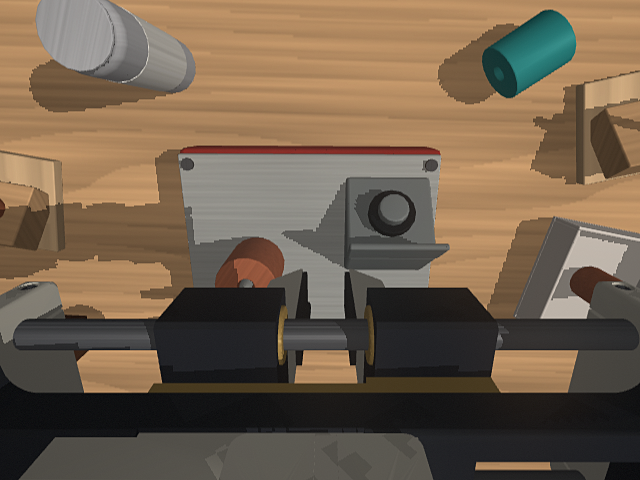

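The wide drum is on the spindle at (248,265), its top at z = 0.1253, so it is fully seated. The button cap is at (393,208). I'll tilt and align with it.

Request:
carry_out:
  commands:
    - [0,0,0.4,0,0,-1,0]
    - [0,0,0.4,0,0,-1,0]
    - [0,0,0.4,0,0,-1,0]
    - [0,0,0.4,0,0,-1,0]
    - [0,0,0.4,0,0,-1,0]
    - [0,0,0.46,0,0,-1,0]
    - [0,0.9,0,0,0,0,0]
    - [0,0.9,0,0.5,0,0,0]

```text
clock: 25.4
position: [0.4695, 0.0637, 0.2128]
ee_rot: [-0.023, 2.556, -0.0]
force: [1.2, -1.1, 0.0]
width: 0.007
gripper_force: 0.0
```

Request:
carry_out:
  commands:
    - [0,0.9,0,0.5,0,0,0]
    - [0,0.8,0,0.8,0,0,0]
    - [0,0,0,0.5,0,0,0]
    - [0,0,0,0,0,0,0]

```text
clock: 25.8
position: [0.4656, 0.0604, 0.1691]
ee_rot: [-0.019, 2.562, -0.009]
force: [0.7, -0.1, 0.9]
width: 0.003
gripper_force: 0.0
```

Run:
```python
from h import *
i=load("w5");W=cloud(i);v,u=np.mgrid[:480,:640]
q=W[(u>384)&(u<404)&(v>199)&(v<218)];q=q[~np.isnan(q).any(1)];n=np.array([-.5645,-.013,.8253])
h=q@n;print("h pct",np.percentile(h,[10,50,90]));H=np.median(h)
k=(abs(W@n-H)<.0015)&(u>368)&(u<420)&(v>180)&(v<236);x=W[k];c=x.mean(0)
b1=np.array([-.023,1,0]);b2=np.cross(n,b1);ex,r=cv2.minEnclosingCircle(np.c_[(x-c)@b1,(x-c)@b2].astype(np.float32));C=c+ex[0]*b1+ex[1]*b2;print("cap",C,r,len(x))
print("brightness split"); 
togo((.4873,.0715,.1032),.023,.6)
```

```text
h pct [-0.1917 -0.1909 -0.19  ]
cap [0.487  0.072  0.1029] 0.013733849860727787 607
brightness split
pos [0.4656 0.0604 0.1691] joints [ 0.35  0.1  -0.8   2.45  1.32  0.31 -0.07]
turn (rows) [-0.1465 -0.2071 -0.0332] shift in target axes (rows) [0.7626 0.422  2.6713]
```

Request:
carry_out:
  commands:
    - [0,0.4,0.2,0,-0.15,-0.2,0]
    - [0,0.36,0.22,0,0,0,0]
    - [0,0,0,0.6,0,0,0]
    - [0,0,0,0.6,0,0,0]
    - [0,0,0,0.6,0,0,0]
    - [0,0,0,0.4,0,0,0]
    - [0,0,0,0,0,0,0]

```text
clock: 26.5
position: [0.4807, 0.0712, 0.1134]
ee_rot: [-0.023, 2.542, 0.01]
force: [-0.2, -0.1, 0.3]
width: 0.005
gripper_force: 0.0
```

```bash
python3 -c "
from h import *
togo((.487,.072,.103),.023,.6)"
```

```text
pos [0.4807 0.0712 0.1134] joints [ 0.29  0.31 -0.83  2.5   1.89  0.49 -0.64]
turn (rows) [-0.0069 -0.0092 -0.0449] shift in target axes (rows) [0.0261 0.0271 0.4846]
```

Request:
carry_out:
  commands:
    - [0,0.03,0.03,0.25,0,0,0]
    - [0,0,0,0.25,0,0,0]
    - [0,0,0,0.1,0,0,0]
    - [0,0,0,0.08,0,0,0]
    - [0,0,0,0,0,0,0]

```text
clock: 27.0
position: [0.4894, 0.0724, 0.0995]
ee_rot: [-0.025, 2.54, 0.01]
force: [-0.3, -1.2, 5.1]
width: 0.005
gripper_force: 2.1
```

Request:
carry_out:
  commands:
    - [0,0,0,0.08,0,0,0]
    - [0,0,0,0,0,0,0]

```text
clock: 27.2
position: [0.4901, 0.0725, 0.0983]
ee_rot: [-0.026, 2.54, 0.01]
force: [-6.5, -2.8, 15.5]
width: 0.013
gripper_force: 8.6
```

```bash
python3 -c "
from h import *
togo((.487,.072,.103),.023,.6)
from cell import arm;print(arm.observe()['force']@np.array([-.5645,-.013,.8253]))"
```

```text
pos [0.4901 0.0725 0.0983] joints [ 0.28  0.38 -0.84  2.5   1.95  0.55 -0.7 ]
turn (rows) [-0.0038  0.0187 -0.0244] shift in target axes (rows) [-0.002  -0.0168 -0.2262]
16.53626732179304
```

Request:
carry_out:
  commands:
    - [0,0,0,0.04,0,0,0]
    - [0,0,0,0,0,0,0]

```text
clock: 27.4
position: [0.4903, 0.0726, 0.098]
ee_rot: [-0.027, 2.539, 0.009]
force: [-17.1, -3.7, 31.2]
width: 0.006
gripper_force: 17.6
```

Request:
carry_out:
  commands:
    - [0,0,0,-0.3,0,0,0]
    - [0,0,0,-0.6,0,0,0]
    - [0,0,0,-1,0,0,0]
    - [0,0,0,-1,0,0,0]
    - [0,-0.5,0,-0.8,0,0,0]
    - [0,-0.5,0,-0.8,0,0,0]
    - [0,-0.5,0,-0.8,0,0,0]
    - [0,0,0,0,0,0,0]

```text
clock: 28.2
position: [0.4469, 0.0674, 0.1999]
ee_rot: [-0.02, 2.546, -0.004]
force: [-0.4, 0.5, 0.1]
width: 0.002
gripper_force: 0.0
```

Run:
```python
from h import *
from cell import arm
t=arm.get_image("top");s=arm.get_image("side")
cv2.imwrite("pics/end.png",np.hstack([cv2.resize(x["pixels"][150:400,120:520],(400,250))[...,::-1] for x in (t,)]+[s["pixels"][180:430,150:450,::-1]]))
print(arm.observe()["clock"],arm.observe()["force"])
W=cloud(t)
for n,u,v in (("can",401,325),("blank",457,198),("pestle",275,178),("slim",465,270)):print(n,W[v,u],cloud(load("top"))[v,u])
```

```text
28.3 [0.1394 0.6196 0.1932]
can [ 0.3627 -0.1527  0.1514] [ 0.3626 -0.1533  0.1477]
blank [ 0.6915 -0.3153  0.104 ] [ 0.6916 -0.3153  0.104 ]
pestle [0.7528 0.1636 0.0798] [0.7518 0.1634 0.0843]
slim [ 0.5023 -0.3309  0.0991] [ 0.5024 -0.3312  0.0981]
```

View pics/end.png

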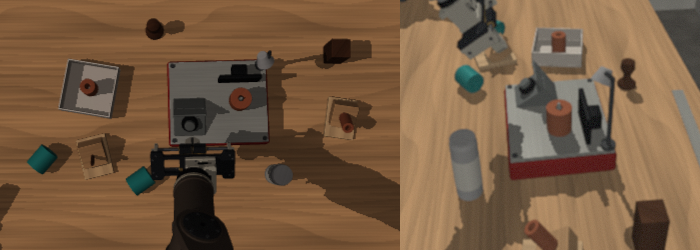

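The worn drum stands in the tub at (88,87) in the top half of the picture, and the wide drum is on the spindle at (240,98). Stand A's peg is bare, and the slim drum, can, blank and pestle haven't moved. The tool is clear, so I'm handing in.

```bash
python3 -c "
from cell import arm;print(arm.sign_off())"
```

```text
the job is handed in; nothing more can be done
None
```

The job is handed in at about 28 s: the worn drum is standing in the tub, the widest drum is fully seated on the spindle, the start button was pressed to its stop and released, and the slim drum and bystanders have not moved.

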